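# Fit the hand grip and hold the clamp crank over its spindle

## Robot

A 6-joint arm with a two-finger parallel gripper is mounted at the origin on the work surface. World frame = base frame: x ahead of the robot, y to its left, z up, the work surface at z = 0. Lengths are in m, angles in rad, forces in N, time in s.
With the tool pointing down it reaches from about 0.35 to 0.975 m from the base axis. Payload 4.9 kg.
Tool frame: the origin (TCP) lies midway between the tips of the shut fingers; the grasp point (between the pads) lies 19 mm behind it (manip.hold_point_z is the distance from the TCP to the grasp point, in m); z points along the fingers, y is the line along which they close (so a half turn about z gives the same grasp; the last joint's range is limited). The gripper opens to 85 mm and grips with 20 to 120 N. Pads are 22 mm wide; open, the fingers measure 114 mm over their backs; the gripper's body (76 mm by 85 mm) begins 54 mm behind the grasp point. The pads swing forward as they close: fully open they stand 13 mm farther back than shut.
Start: joints at [-0.119, 0.053, 1.613, -0, 1.476, -0.119], TCP at [0.625, 0, 0.231] pointing down, gripper open.
Joint ranges: [-3.01, 3.01], [-1.01, 2.22], [0.06, 2.58], [-1.02, 4.17], [0.09, 2.62], [-3.14, 3.14]. Speed limits (rad/s): [2.57, 2.57, 3.14, 3.14, 3.14, 3.14].

## Interface

Orientations are given as a unit quaternion [w, x, y, z].
In Python, from plant import manip gives the robot as it stands. The module is installed in compiled form; this text tells all that it offers.
- The arm moves only by the shell command python3 -m jog 'ROWS' [OPENING]. ROWS is JSON, one flat list of numbers, 6 for each row, row after row: the shift along the tool's x, y, z in units of 0.1 m (1.0 is 0.1 m), then the turn, a rotation vector about the tool's x, y, z in units of 180 degrees (1.0 is 180 degrees). A call has 1 to 8 rows; each row is the pose to reach, as a shift and turn from the pose commanded when the call began, along the tool's axes at that moment, turning the shorter way round; what a row does not reach only later rows make up. A row lasts 1/8 s, in which the tool goes at most 62.5 mm and 10.7 degrees, less where a joint would pass 70% of its speed; a pose out of reach is approached as far as the arm can. A call with a number of a shift or a turn outside -1 to 1 is refused whole. A call with a gripper value outside its range is refused whole. OPENING is the finger opening in mm, from 0 to 85.4, set as the call begins (- or left out, the last holds). The fingers move at their own pace and stop on an object; the grip force is fixed at half the most. Time passes only in rows, so rows that repeat a pose let the fingers close. It gives the time, the measured TCP pose, the force, the opening and the grip force at its end, in the units of the state.
- manip.state(): the state, without advancing time (a new reading comes with each control period).
- manip.grab_frame(name): name is "scene" or "side" or "wrist"; returns a dict with "img" (420x560x3 uint8, blue, green, red), "z_map" (420x560 float32, m along the optical axis (not along the pixel's ray), 0 where there is no reading), "fx", "fy", "cx", "cy" (pixels), "xyz" and "attitude" of the camera in the world; the wrist camera has in their place "T_tool_cam" (4x4, takes a point from camera to tool coordinates, whose origin is the TCP and whose axes are the flange's). Camera axes: x right, y up, looking along -z (the intrinsics and any distortion apply to the point x, -y, -z); pixel columns grow to the right and rows downward; lengths in m; the calibration is good to about 2 mm. A picture is of the moment at which its call begins: read the wrist's pose just before it.
- manip.job_done(): hands the job in; it is judged then, once.
The state is a dict: "time": time; "joint_pos": joint angles; "joint_vel": joint speeds; "joint_efforts": joint torques, N m; "tool_pos": TCP position; "tool_rot": TCP orientation; "contact_force": force on the tool from outside, world axes, zero at the start; "ft_torque": the same for the moment, N m; "gripper_width": opening from 0.0 (shut) to 1.0 (fully open); "grasp_force": force on a finger pad.
Only numpy, scipy, OpenCV 4.12 (cv2) and the standard library are available. Lean on these libraries where they do the work, as an engineer would, in place of code of your own. Each camera call takes 0.05 s, during which the arm holds its last target. There are 200 camera calls.

## Task

While the crank still lies on the bench, push the wooden hand grip all the way down onto the crank's upright spigot. Then lift the crank by the balance point of its bar, and keep it level with the hub straight above the gluing clamp's upright spindle, a few centimetres clear of it. Finish while still holding it there, steady, with the grip still fully home, and leave the jar, the sanding block and the screwdriver alone.

Things in the scene. Friction and masses are not known exactly. Their poses are not given: they have to be found in the camera images.
- crank: Loose offset crank, 0.5-0.75 kg: green hub (52 mm across, 38 tall, 23 bore), steel bar, green boss (31 across, 34 tall) with upright spigot. Stands on hub and boss. Origin: centre of hub's underside; x along the bar to the spigot axis (x = 180 mm), z up. Bar 14 mm wide (y), z = 18 to 34 mm, free from x = 26 to 164. Balances at x = 63 mm with the grip on (+-3), 52 without.
- spigot_foot (a point): Centre of the boss's top face, where the spigot begins and on which the grip's lower end comes to rest: 180 mm from the hub axis, 34 mm above the crank's underside. The spigot is 14 mm in diameter and rises 60 mm from here, its last 7 mm tapering to 7 mm. It turns with the crank.
- balance (a point): The balance point of the crank with the hand grip on, at mid height of the bar: x = 63 mm, y = 0, z = 26 mm in the crank's frame.
- grip: Loose hand grip: a turned brown wooden sleeve (steel-lined, about 60 g), 28 mm outside diameter, 17 mm through bore, 90 mm tall, standing upright on the bench. Both ends are alike. Origin: centre of its lower end; z along the sleeve.
- clamp: Gluing clamp, fixed: plywood base 18 mm thick, blue gear housing 66 x 76 mm (66 high) with the upright spindle, and beyond it (its +x) two dark jaws (80 high) holding a 140 mm wooden nest box full of bamboo tubes, top 100 mm over the bench. Origin: on the spindle axis at bench height; base spans x = -55 to 235, y = -85 to 85 mm.
- spindle_tip (a point): Top of the clamp's upright steel spindle (16 mm diameter), on its axis, 106 mm above the bench.
- jar: Bystander: glass jar with white cap, 68 mm diameter, 85 mm tall. Origin: centre of its underside.
- sander: Bystander: cork sanding block, 50 x 90 x 32 mm. Origin: centre of its underside.
- driver: Bystander: screwdriver lying on the bench, about 200 mm long. Origin at its middle, x along it.
Mind the look-alikes: they are no part of the job. What is meant by the crank is not purple, and is the larger of those in its own colour. What is meant by the grip is not turquoise, and is the smaller of those in its own colour.

How it is judged:
By the outcome, as a careful person would: the job done as asked, in the order asked, and still so for the second after the job is handed in, while the arm keeps its last pose, push and grip.
It also fails if it takes over 70 s, if anything falls off the work surface, if the arm or the gripper's body presses on something with over 40 N, if the wrist force passes 120 N, or if a joint passes its speed limit or range.

## Working session

There is one attempt and no reset: what is moved stays moved. The work goes in short steps, Python scripts to look and compute and a shell command to move; the robot and the scene stay as the last step left them, time stands still between calls to the robot, and variables do not carry over. Pictures are saved under pics/ and viewed, at most 10 in all, crops included, and the job is handed in when it is done.

```bash
ls; mkdir -p pics
cat > h.py <<'E'
import numpy as np, cv2
from scipy.spatial.transform import Rotation as R
from plant import manip
def rot(q): return R.from_quat([q[1],q[2],q[3],q[0]]).as_matrix()
def grab(name):
    s=manip.state(); f=manip.grab_frame(name)
    if 'T_tool_cam' in f:
        T=np.eye(4);T[:3,:3]=rot(s['tool_rot']);T[:3,3]=s['tool_pos'];T=T@np.array(f['T_tool_cam'])
    else:
        T=np.eye(4);a=np.array(f['attitude']);T[:3,:3]=a if a.shape==(3,3) else rot(a);T[:3,3]=f['xyz']
    f['T']=T; return f
def ray(f,u,v):
    d=np.array([(u-f['cx'])/f['fx'],-(v-f['cy'])/f['fy'],-1.0]); return f['T'][:3,3],f['T'][:3,:3]@d
def onplane(f,u,v,z):
    o,d=ray(f,u,v); return o+d*(z-o[2])/d[2]
def cloud(f):
    v,u=np.mgrid[0:420,0:560]; z=f['z_map']
    p=np.stack([(u-f['cx'])/f['fx']*z,-(v-f['cy'])/f['fy']*z,-z],-1)
    return p@f['T'][:3,:3].T+f['T'][:3,3]
def proj(f,p):
    q=f['T'][:3,:3].T@(np.array(p)-f['T'][:3,3]); return f['cx']+f['fx']*q[0]/-q[2], f['cy']-f['fy']*q[1]/-q[2]
def tri(f1,uv1,f2,uv2):
    o1,d1=ray(f1,*uv1);o2,d2=ray(f2,*uv2)
    t=np.linalg.lstsq(np.stack([d1,-d2],1),o2-o1,rcond=None)[0]
    return (o1+d1*t[0]+o2+d2*t[1])/2, np.linalg.norm(o1+d1*t[0]-o2-d2*t[1])
E
python3 - <<'E'
from h import *
print(manip.state(), manip.hold_point_z)
for n in ['scene','side','wrist']:
    f=grab(n); cv2.imwrite(f'pics/{n}0.png',f['img']); print(n,{k:f[k] for k in f if k not in('img','z_map')})
E
```

```text
pics
{'time': 0.0, 'joint_pos': array([-1.18969733e-01,  5.33709624e-02,  1.61429622e+00, -7.20112074e-06,
        1.47600600e+00, -1.18981463e-01]), 'joint_vel': array([ 8.15687650e-04,  1.51724403e-04,  1.37492656e-04,  4.46820130e-05,
       -4.20886302e-04,  5.95586283e-04]), 'joint_efforts': array([ 2.70554956e-04, -3.93670499e+01, -3.70175600e+01, -1.62778279e-04,
        6.93513779e-03, -6.06393527e-06]), 'tool_pos': array([6.24373978e-01, 9.21461550e-05, 2.30052956e-01]), 'tool_rot': array([-8.15470320e-04,  7.07102008e-01,  7.07110789e-01, -6.45884413e-04]), 'contact_force': array([-1.30941465, -0.25579161,  0.1629951 ]), 'ft_torque': array([-0.01951602,  0.00616142,  0.06379424]), 'grasp_force': 0.0, 'gripper_width': 0.999436930693067} 0.0187
scene {'fx': 391.1549815660185, 'fy': 391.1549815660185, 'cx': 281.54196794774606, 'cy': 209.8415529147197, 'xyz': array([ 0.94431401, -0.53751794,  0.79815783]), 'attitude': array([0.86549614, 0.38069098, 0.1319284 , 0.2976335 ]), 'T': array([[ 0.78801839, -0.41475339,  0.45497983,  0.94431401],
       [ 0.6156492 ,  0.53297736, -0.58
[... 743 characters left out ...]
_tool_cam': array([[ 7.85232353e-04,  9.56138229e-01,  2.92914784e-01,
         7.48064273e-02],
       [ 9.99999271e-01, -1.01943731e-03,  6.46915807e-04,
         5.08178253e-04],
       [ 9.17149194e-04,  2.92914062e-01, -9.56138333e-01,
        -1.41673426e-01],
       [ 0.00000000e+00,  0.00000000e+00,  0.00000000e+00,
         1.00000000e+00]]), 'T': array([[ 9.99995833e-01, -1.55875118e-03,  2.42970039e-03,
         6.25206198e-01],
       [ 7.79255690e-04,  9.56197859e-01,  2.92720084e-01,
         7.48317539e-02],
       [-2.77955209e-03, -2.92716971e-01,  9.56195089e-01,
         3.71846989e-01],
       [ 0.00000000e+00,  0.00000000e+00,  0.00000000e+00,
         1.00000000e+00]])}
```

View pics/scene0.png

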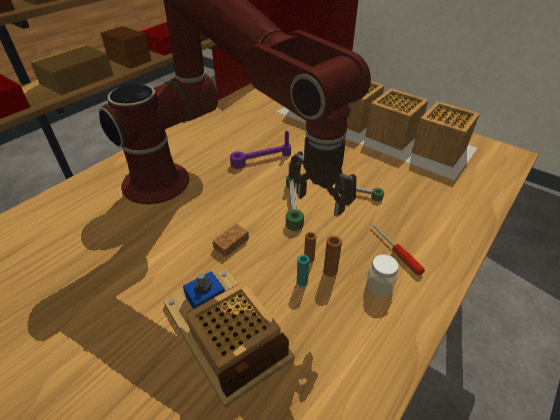

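View pics/side0.png

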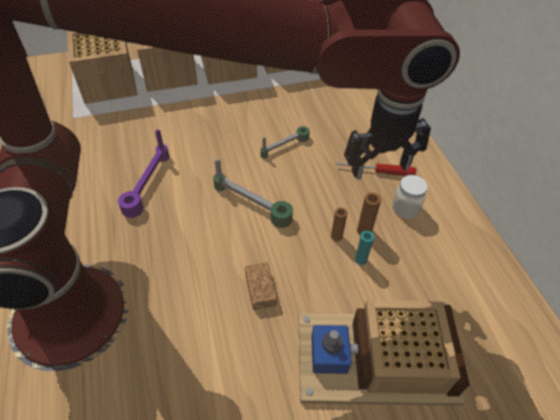

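The side view shows three cranks:
- purple, at (145,180)
- large green, with its hub at (281,212) and boss at (219,178)
- small green, with its hub at (303,133)

It also shows three sleeves:
- small brown, at (339,225)
- large brown, at (369,212)
- turquoise, at (364,247)

The large green crank and the small brown sleeve fit the description, being the larger and the smaller of their own colours. The clamp spindle is at (334,340). I'll confirm both in one crop and measure them.

```bash
cat > m.py <<'E'
from h import *
f=grab('side'); im=f['img']; P=cloud(f)
cv2.imwrite('pics/crop1.png',cv2.resize(im[110:380,190:440],None,fx=2.2,fy=2.2,interpolation=cv2.INTER_CUBIC))
hsv=cv2.cvtColor(im,cv2.COLOR_BGR2HSV)
def blobs(m,name,mn=40):
    n,l,s,c=cv2.connectedComponentsWithStats(m.astype(np.uint8))
    for i in range(1,n):
        if s[i,4]>mn:
            p=P[(l==i)&(f['z_map']>0)]
            if len(p)==0: continue
            zt=np.percentile(p[:,2],97); t=p[p[:,2]>zt-.006]
            print(name,c[i].round(),s[i,4],'top z %.3f'%zt,'top ctr',((t.min(0)+t.max(0))/2).round(4)[:2],'rng',(t.max(0)-t.min(0)).round(3)[:2])
H,S,V=hsv[...,0],hsv[...,1],hsv[...,2]
ok=(P[...,2]>0.004)&(P[...,2]<.15)&(P[...,0]>.2)
blobs((H>60)&(H<85)&(S>60)&ok,'green')
blobs((H>105)&(H<125)&(S>120)&ok,'blue')
# by height: connected parts above the bench
n=((P[...,2]>.012)&(P[...,2]<.2)&(f['z_map']>0)&(P[...,0]>.3)&(P[...,1]<.3))
blobs(n,'obj',80)
E
python3 m.py
```

```text
green [281. 210.] 156 top z 0.039 top ctr [0.4743 0.118 ] rng [0.044 0.047]
blue [330. 348.] 951 top z 0.066 top ctr [ 0.4684 -0.2243] rng [0.078 0.083]
obj [255. 198.] 1109 top z 0.078 top ctr [0.3575 0.2542] rng [0.013 0.013]
obj [406. 190.] 1348 top z 0.084 top ctr [0.7696 0.0758] rng [0.062 0.059]
obj [367. 225.] 1022 top z 0.114 top ctr [0.6492 0.0382] rng [0.035 0.035]
obj [339. 222.] 367 top z 0.089 top ctr [0.5817 0.0392] rng [0.027 0.027]
obj [260. 285.] 1048 top z 0.032 top ctr [ 0.3822 -0.0474] rng [0.053 0.093]
obj [382. 355.] 15458 top z 0.099 top ctr [ 0.5732 -0.2608] rng [0.222 0.172]
```

View pics/crop1.png

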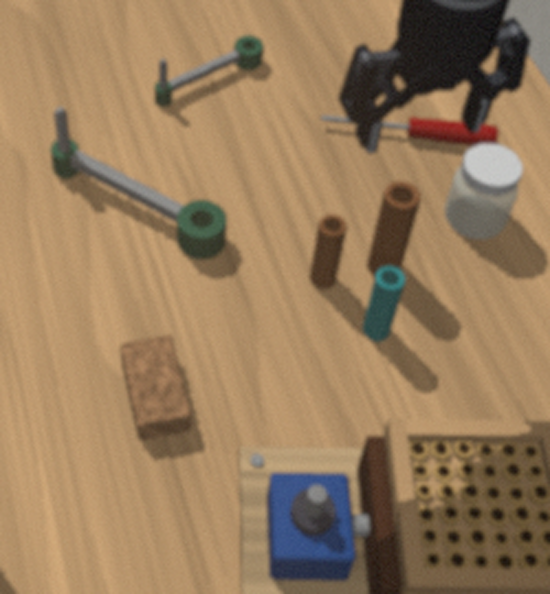

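The crop confirms the choice: the small brown sleeve's top is 27 mm across at z = 0.089, and the large green crank's spigot lies about 0.179 m from its hub. Next I refine with the wrist camera.

```bash
cat > m2.py <<'E'
from h import *
F={n:grab(n) for n in ('side','scene','wrist')}
for nm,f in F.items():
    P=cloud(f); ok=(f['z_map']>0)
    for lab,c,zr,r in [('grip',(.582,.039),(.082,.1),.022),('big',(.649,.038),(.105,.125),.025),('turq',(.61,-.02),(.07,.13),.04),('spindle',(.468,-.224),(.095,.115),.03),('hub',(.474,.118),(.033,.045),.032),('spigot',(.3575,.254),(.05,.1),.02),('boss',(.3575,.254),(.03,.04),.03)]:
        m=ok&(np.hypot(P[...,0]-c[0],P[...,1]-c[1])<r)&(P[...,2]>zr[0])&(P[...,2]<zr[1])
        p=P[m]
        if len(p)>3: print(nm,lab,len(p),'mid',((p.min(0)+p.max(0))/2).round(4),'size',(p.max(0)-p.min(0)).round(3),'zmax',p[:,2].max().round(3))
cv2.imwrite('pics/wrist1.png',F['wrist']['img'])
E
python3 m2.py
```

```text
side grip 86 mid [0.5824 0.04   0.0868] size [0.027 0.028 0.009] zmax 0.091
side big 166 mid [0.6492 0.0381 0.1109] size [0.036 0.037 0.012] zmax 0.117
side turq 177 mid [ 0.6108 -0.0333  0.0804] size [0.028 0.028 0.021] zmax 0.091
side spindle 80 mid [ 0.4695 -0.2232  0.1015] size [0.016 0.016 0.012] zmax 0.107
side hub 253 mid [0.4743 0.1205 0.036 ] size [0.051 0.051 0.006] zmax 0.039
side spigot 85 mid [0.3572 0.2531 0.0719] size [0.013 0.012 0.044] zmax 0.094
side boss 93 mid [0.3623 0.2494 0.0347] size [0.038 0.042 0.009] zmax 0.039
scene grip 82 mid [0.5825 0.0407 0.0877] size [0.027 0.027 0.011] zmax 0.093
scene big 160 mid [0.6493 0.0392 0.1124] size [0.035 0.036 0.015] zmax 0.12
scene turq 142 mid [ 0.6125 -0.0324  0.082 ] size [0.027 0.029 0.023] zmax 0.094
scene spindle 54 mid [ 0.4698 -0.2237  0.1021] size [0.018 0.014 0.014] zmax 0.109
scene hub 181 mid [0.4748 0.121  0.0377] size [0.05  0.051 0.009] zmax 0.042
scene spigot 10 mid [0.3557 0.2526 0.0844] size [0.004 0.005 0.028] zmax 0.098
scene boss 43 mid [0.3609 0.2463 0.0353] size [0.036 0.028 0.008] zmax 0.039
wrist grip 476 mid [0.5835 0.0414 0.0866] size [0.028 0.027 0.009] zmax 0.091
wrist big 924 mid [0.651  0.0404 0.111 ] size [0.035 0.035 0.012] zmax 0.117
wrist turq 571 mid [ 0.6135 -0.0314  0.0803] size [0.027 0.027 0.021] zmax 0.091
wrist hub 1855 mid [0.4761 0.1214 0.0363] size [0.052 0.051 0.007] zmax 0.04
```

View pics/wrist0.png

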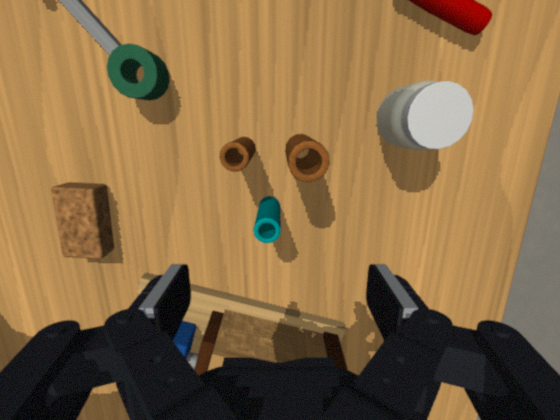

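The wrist view shows the small brown grip at (236,154), the big brown sleeve at (308,160) and the turquoise one at (268,225). The grip stands at about (0.583, 0.0405). I'll turn the closing line to 56° in world, which is clear of both neighbours, and go above the grip.

```bash
python3 -m jog '[0.1,-0.1,0.2,0,0,-0.05, 0.2,-0.2,0.4,0,0,-0.1, 0.3,-0.3,0.6,0,0,-0.16, 0.405,-0.415,0.7,0,0,-0.22, 0.405,-0.415,0.7,0,0,-0.28, 0.405,-0.415,0.7,0,0,-0.311, 0.405,-0.415,0.7,0,0,-0.311, 0.405,-0.415,0.7,0,0,-0.311]' 60
cat > m3.py <<'E'
from h import *
s=manip.state(); Rt=rot(s['tool_rot']); print('tcp',s['tool_pos'].round(4),'axes x,y,z',Rt.T.round(3).tolist(),'w',round(s['gripper_width'],3),'F',s['contact_force'].round(1))
f=grab('wrist');P=cloud(f);g=(.583,.0405)
m=(f['z_map']>0)&(np.hypot(P[...,0]-g[0],P[...,1]-g[1])<.025)&(P[...,2]>.083)&(P[...,2]<.096)
p=P[m];c=(p.min(0)+p.max(0))/2;print('grip',len(p),c.round(4),(p.max(0)-p.min(0)).round(3)); print('tool shift to grip, units', (Rt.T@(np.r_[c[:2],.05]-s['tool_pos'])*10).round(3))
cv2.imwrite('pics/wrist2.png',f['img'])
E
python3 m3.py
```

```text
time: 1.35
tool_pos: [0.5835, 0.0404, 0.1614]
tool_rot: [0.0, 0.293, 0.956, 0.0]
contact_force: [-0.3, -0.5, -0.6]
gripper_width: 0.707
grasp_force: 0.0
tcp [0.5835 0.0404 0.1614] axes x,y,z [[-0.828, 0.561, -0.0], [0.561, 0.828, 0.0], [0.0, -0.0, -1.0]] w 0.707 F [-0.3 -0.5 -0.6]
grip 714 [0.5829 0.0415 0.0868] [0.027 0.027 0.008]
tool shift to grip, units [0.012 0.005 1.114]
```

```bash
python3 -m jog '[0.01,0.005,0.25,0,0,0, 0.01,0.005,0.5,0,0,0, 0.01,0.005,0.7,0,0,0, 0.01,0.005,0.85,0,0,0, 0.01,0.005,1.0,0,0,0, 0.01,0.005,1.0,0,0,0]' && python3 -m jog '[0,0,0.06,0,0,0, 0,0,0.11,0,0,0, 0,0,0.11,0,0,0]' && python3 -m jog '[0,0,0,0,0,0, 0,0,0,0,0,0, 0,0,0,0,0,0, 0,0,0,0,0,0, 0,0,0,0,0,0, 0,0,0,0,0,0]' 10
```

```text
time: 2.15
tool_pos: [0.582, 0.0415, 0.0599]
tool_rot: [-0.001, 0.293, 0.956, -0.0]
contact_force: [-0.3, 0.1, 0.0]
gripper_width: 0.704
grasp_force: 0.0
time: 2.52
tool_pos: [0.5828, 0.0415, 0.0501]
tool_rot: [-0.0, 0.293, 0.956, -0.0]
contact_force: [-0.6, 0.4, 0.5]
gripper_width: 0.703
grasp_force: 0.0
time: 3.28
tool_pos: [0.5834, 0.0415, 0.0508]
tool_rot: [0.0, 0.293, 0.956, 0.0]
contact_force: [-0.5, 0.6, 4.0]
gripper_width: 0.316
grasp_force: 59.0
```

```bash
python3 -m jog '[0,0,-0.1,0,0,0, 0,0,-0.3,0,0,0, 0,0,-0.5,0,0,0, 0,0,-0.7,0,0,0, 0,0,-0.9,0,0,0, 0,0,-1,0,0,0]' && python3 -m jog '[0.1,0,-0.2,0,0,0, 0.3,0,-0.4,0,0,0, 0.5,0.1,-0.4,0,0,0, 0.7,0.2,-0.4,0,0,0, 0.9,0.3,-0.4,0,0,0, 1,0.4,-0.4,0,0,0]' && python3 -m jog '[0.2,0,0,0,0,0, 0.4,0,0,0,0,0, 0.6,0.05,0,0,0,0, 0.8,0.08,0,0,0,0, 1,0.08,0,0,0,0, 1,0.08,0,0,0,0, 1,0.08,0,0,0,0]'
cat > m4.py <<'E'
from h import *
s=manip.state(); Rt=rot(s['tool_rot']); tp=s['tool_pos']; print('tcp',tp.round(4),s['gripper_width'].round(3),s['grasp_force'])
for n in ('wrist','side','scene'):
    f=grab(n);P=cloud(f);ok=f['z_map']>0
    for lab,c,zr,r in [('spigot',(.357,.2535),(.05,.1),.015),('hub',(.475,.121),(.033,.045),.032),('grip',tp[:2],(tp[2]-.05,tp[2]-.015),.022)]:
        m=ok&(np.hypot(P[...,0]-c[0],P[...,1]-c[1])<r)&(P[...,2]>zr[0])&(P[...,2]<zr[1]);p=P[m]
        if len(p)<5: continue
        print(n,lab,len(p),'mid',((p.min(0)+p.max(0))/2).round(4),'size',(p.max(0)-p.min(0)).round(3))
        for a,b in ([(.05,.065),(.065,.08),(.08,.1)] if lab=='spigot' else []):
            q=p[(p[:,2]>a)&(p[:,2]<b)]
            if len(q): print('   ',a,((q.min(0)+q.max(0))/2).round(4),'size',(q.max(0)-q.min(0)).round(3))
    cv2.imwrite(f'pics/{n}3.png',f['img'])
E
python3 m4.py
```

```text
time: 4.03
tool_pos: [0.5838, 0.0414, 0.1527]
tool_rot: [0.001, 0.293, 0.956, 0.0]
contact_force: [-0.1, -0.1, -1.2]
gripper_width: 0.317
grasp_force: 59.0
time: 4.78
tool_pos: [0.5209, 0.1322, 0.189]
tool_rot: [-0.001, 0.292, 0.956, -0.0]
contact_force: [-0.4, 0.9, -0.2]
gripper_width: 0.316
grasp_force: 59.0
time: 5.65
tool_pos: [0.4442, 0.1931, 0.1905]
tool_rot: [0.0, 0.292, 0.956, -0.0]
contact_force: [0.0, -0.4, -0.3]
gripper_width: 0.318
grasp_force: 59.1Traceback (most recent call last):
  File "m4.py", line 2, in <module>
    s=manip.state(); Rt=rot(s['tool_rot']); tp=s['tool_pos']; print('tcp',tp.round(4),s['gripper_width'].round(3),s['grasp_force'])
                                                                                      ^^^^^^^^^^^^^^^^^^^^^^^^
AttributeError: 'float' object has no attribute 'round'
```

```bash
sed -i "s/s\['gripper_width'\].round(3)/s['gripper_width']/" m4.py; python3 m4.py
```

```text
tcp [0.4442 0.1931 0.1905] 0.3183788702544375 59.064925611019135
wrist spigot 357 mid [0.3582 0.2576 0.0727] size [0.014 0.013 0.044]
    0.05 [0.361  0.2566 0.0571] size [0.008 0.011 0.013]
    0.065 [0.361  0.2555 0.0723] size [0.008 0.009 0.014]
    0.08 [0.3582 0.2576 0.0882] size [0.014 0.013 0.013]
wrist hub 770 mid [0.468  0.1226 0.0359] size [0.037 0.052 0.006]
wrist grip 777 mid [0.4398 0.1945 0.158 ] size [0.019 0.025 0.035]
side spigot 83 mid [0.3574 0.2538 0.0718] size [0.013 0.011 0.043]
    0.05 [0.3566 0.252  0.0566] size [0.012 0.007 0.013]
    0.065 [0.3576 0.2526 0.0722] size [0.013 0.008 0.013]
    0.08 [0.3569 0.2547 0.0867] size [0.013 0.009 0.013]
side hub 242 mid [0.4741 0.1202 0.0365] size [0.05  0.053 0.007]
side grip 137 mid [0.4424 0.1831 0.158 ] size [0.024 0.015 0.035]
scene spigot 51 mid [0.3588 0.2548 0.0739] size [0.017 0.016 0.044]
    0.05 [0.3591 0.2538 0.0577] size [0.008 0.009 0.012]
    0.065 [0.3612 0.2519 0.0725] size [0.012 0.011 0.015]
    0.08 [0.3576 0.2564 0.0882] size [0.014 0.013 0.015]
scene hub 175 mid [0.475  0.1203 0.038 ] size [0.05 0.05 0.01]
scene grip 103 mid [0.4451 0.1885 0.1584] size [0.026 0.025 0.034]
```

View pics/wrist3.png

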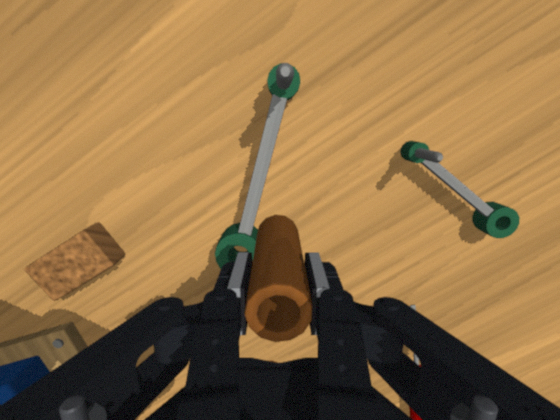

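```bash
cat > m5.py <<'E'
from h import *
s=manip.state();Rt=rot(s['tool_rot']);tp=s['tool_pos']
F={n:grab(n) for n in('wrist','side')}
f=F['wrist']; im=f['img']; hsv=cv2.cvtColor(im,cv2.COLOR_BGR2HSV)
x0,y0,x1,y1=255,50,315,110
g=cv2.inRange(hsv,(60,60,0),(90,255,255)); 
cv2.imwrite('pics/crop4.png',np.hstack([cv2.resize(im[y0:y1,x0:x1],(400,400),interpolation=cv2.INTER_CUBIC),cv2.resize(F['side']['img'][150:200,195:245],(400,400),interpolation=cv2.INTER_CUBIC)]))
ys,xs=np.nonzero(g[y0:y1,x0:x1]); (c,r)=cv2.minEnclosingCircle(np.stack([xs+x0,ys+y0],1).astype(np.float32)); print('boss circ',c,r)
for uv in [(286,71),(285.5,72)]: print('tip',onplane(f,*uv,.094).round(4))
print('axis tool-coord x/y of proj spigot (.3585,.2555,.034/.094):',proj(f,(.3585,.2555,.094)),proj(f,(.3585,.2555,.034)))
print('side', proj(F['side'],(.3572,.2538,.094)),proj(F['side'],(.3572,.2538,.034)))
E
python3 m5.py
```

```text
boss circ (283.0869445800781, 81.3043441772461) 17.403635025024414
tip [0.3589 0.2578 0.094 ]
tip [0.3593 0.2571 0.094 ]
axis tool-coord x/y of proj spigot (.3585,.2555,.034/.094): (np.float64(283.02193049440643), np.float64(72.39929268927284)) (np.float64(281.9749603086364), np.float64(81.9781359787412))
side (np.float64(216.5431115376617), np.float64(159.62883617998014)) (np.float64(218.5979790224035), np.float64(177.44878908511384))
```

View pics/crop4.png

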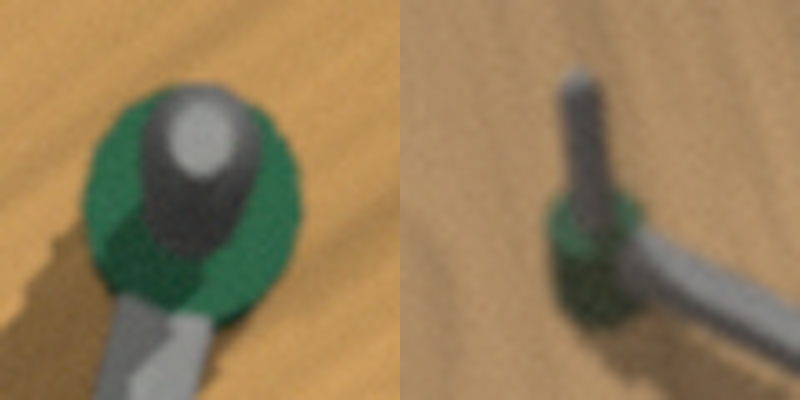

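The wrist crop puts the spigot tip at (285.2,70.7), and the side crop puts it at (217.3,159.4). That gives about (0.3585, 0.256). I'll move above it.

```bash
python3 -m jog '[0.3,0.01,0,0,0,0, 0.6,0.02,0,0,0,0, 0.8,0.03,0,0,0,0, 1,0.04,0,0,0,0, 1,0.04,0,0,0,0]' && python3 -m jog '[0.06,0,0.1,0,0,0, 0.06,0,0.2,0,0,0, 0.06,0,0.3,0,0,0, 0.06,0,0.35,0,0,0, 0.06,0,0.35,0,0,0, 0.06,0,0.35,0,0,0]'
python3 - <<'E'
from h import *
s=manip.state();tp=s['tool_pos'];Rt=rot(s['tool_rot']);print(tp,Rt[:,2])
out=[]
for n in ('side','scene'):
    f=grab(n); u,v=map(int,proj(f,(.358,.256,.09))); out.append(cv2.resize(f['img'][v-32:v+32,u-32:u+32],(400,400),interpolation=cv2.INTER_CUBIC)); print(n,'crop origin',u-32,v-32,'scale 6.25')
    for z in(.094,.034): print('  axis',z,np.round(proj(f,(tp[0],tp[1],z)),1), 'dx 5mm',np.round(proj(f,(tp[0]+.005,tp[1],z)),1),'dy 5mm',np.round(proj(f,(tp[0],tp[1]+.005,z)),1))
    print('  bottom',np.round(proj(f,(tp[0],tp[1],tp[2]-.0508)),1))
cv2.imwrite('pics/crop5.png',np.hstack(out))
f=grab('wrist');P=cloud(f);q=(P-tp)@Rt
m=(f['z_map']>0)&(np.abs(q[...,2]+.0392)<.006)&(np.hypot(q[...,0],q[...,1])<.022);p=q[m];print('held top ring in tool',((p.min(0)+p.max(0))/2).round(4),(p.max(0)-p.min(0)).round(3))
E
```

```text
time: 6.52
tool_pos: [0.363, 0.2527, 0.1903]
tool_rot: [0.0, 0.292, 0.956, 0.0]
contact_force: [-0.4, -0.3, -1.0]
gripper_width: 0.318
grasp_force: 59.1
time: 7.28
tool_pos: [0.3587, 0.2558, 0.1556]
tool_rot: [0.0, 0.293, 0.956, 0.0]
contact_force: [0.3, -0.5, 0.6]
gripper_width: 0.317
grasp_force: 59.1
[0.35868015 0.2558392  0.15564792] [ 5.36105513e-04  2.00580201e-04 -9.99999836e-01]
side crop origin 184 128 scale 6.25
  axis 0.094 [217.  158.9] dx 5mm [219.2 158.5] dy 5mm [216.6 157.4]
  axis 0.034 [219.  176.7] dx 5mm [221.1 176.3] dy 5mm [218.6 175.3]
  bottom [216.6 155.5]
scene crop origin 258 131 scale 6.25
  axis 0.094 [290.7 162.2] dx 5mm [292.  162.8] dy 5mm [291.7 161.5]
  axis 0.034 [290.4 177.7] dx 5mm [291.7 178.3] dy 5mm [291.4 176.9]
  bottom [290.8 159.3]
held top ring in tool [ 0.0001 -0.     -0.0392] [0.028 0.039 0.012]
```

View pics/crop5.png

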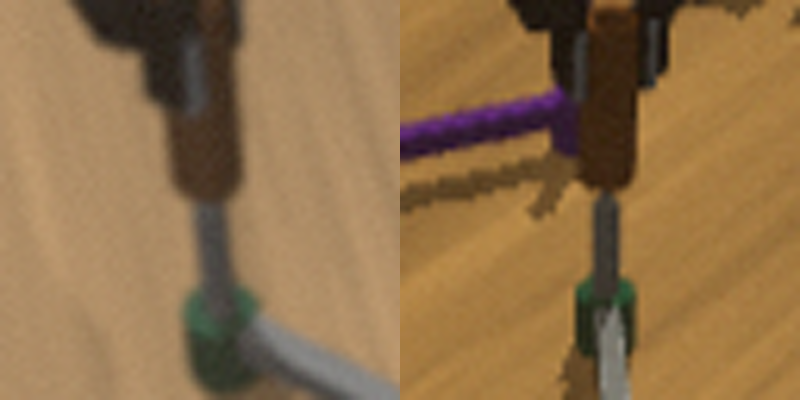

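Both crops show the grip's axis in line with the spigot: side 208 against 208, scene 607 against 606. I'll lower it.

```bash
python3 -m jog '[0,0,0.06,0,0,0, 0,0,0.12,0,0,0, 0,0,0.16,0,0,0, 0,0,0.2,0,0,0, 0,0,0.24,0,0,0, 0,0,0.24,0,0,0]'; python3 -m jog '[0,0,0.04,0,0,0, 0,0,0.08,0,0,0, 0,0,0.12,0,0,0, 0,0,0.16,0,0,0, 0,0,0.2,0,0,0, 0,0,0.2,0,0,0]'
```

```text
time: 8.18
tool_pos: [0.3582, 0.2559, 0.1309]
tool_rot: [-0.0, 0.292, 0.956, 0.0]
contact_force: [-0.2, 1.9, -1.6]
gripper_width: 0.317
grasp_force: 59.0
time: 8.93
tool_pos: [0.358, 0.2556, 0.1106]
tool_rot: [-0.0, 0.293, 0.956, -0.0]
contact_force: [-0.8, 1.0, -1.5]
gripper_width: 0.316
grasp_force: 59.0
```

```bash
python3 -m jog '[0,0,0.04,0,0,0, 0,0,0.08,0,0,0, 0,0,0.12,0,0,0, 0,0,0.16,0,0,0, 0,0,0.2,0,0,0, 0,0,0.2,0,0,0]'; python3 -m jog '[0,0,0.02,0,0,0, 0,0,0.04,0,0,0, 0,0,0.06,0,0,0, 0,0,0.06,0,0,0]'
```

```text
time: 9.68
tool_pos: [0.358, 0.2555, 0.0906]
tool_rot: [-0.0, 0.292, 0.956, -0.0]
contact_force: [-0.6, 2.1, -1.6]
gripper_width: 0.317
grasp_force: 59.0
time: 10.18
tool_pos: [0.3584, 0.2558, 0.0851]
tool_rot: [0.0, 0.293, 0.956, 0.0]
contact_force: [-0.4, 3.0, -0.4]
gripper_width: 0.318
grasp_force: 59.1
```

```bash
python3 -m jog '[0,0,0.01,0,0,0, 0,0,0.02,0,0,0, 0,0,0.02,0,0,0]'; python3 -m jog '[0,0,0.01,0,0,0, 0,0,0.02,0,0,0, 0,0,0.02,0,0,0]'
```

```text
time: 10.55
tool_pos: [0.3587, 0.256, 0.0847]
tool_rot: [0.0, 0.292, 0.956, -0.0]
contact_force: [-3.9, 0.5, 8.5]
gripper_width: 0.315
grasp_force: 60.0
time: 10.92
tool_pos: [0.3591, 0.2563, 0.0847]
tool_rot: [-0.0, 0.292, 0.956, -0.0]
contact_force: [-8.7, -1.5, 18.9]
gripper_width: 0.318
grasp_force: 61.3
```

The grip is seated: the tool stopped at z = 0.0847, where I expected it, with 19 N of push. I'll ease off, release and go up.

```bash
python3 -m jog '[0,0,-0.03,0,0,0, 0,0,-0.03,0,0,0]'; python3 -m jog '[0,0,0,0,0,0, 0,0,0,0,0,0, 0,0,0,0,0,0, 0,0,0,0,0,0, 0,0,0,0,0,0]' 60; python3 -m jog '[0,0,-0.2,0,0,0, 0,0,-0.4,0,0,0, 0,0,-0.6,0,0,0, 0,0,-0.8,0,0,0, 0,0,-1,0,0,0, 0,0,-1,0,0,0]'
python3 -m jog '[-0.2,-0.05,-0.1,0,0,0.03, -0.4,-0.1,-0.1,0,0,0.06, -0.6,-0.15,-0.1,0,0,0.084, -0.8,-0.2,-0.1,0,0,0.084, -1,-0.3,-0.1,0,0,0.084, -1,-0.3,-0.1,0,0,0.084, -1,-0.3,-0.1,0,0,0.084]'
cat > m6.py <<'E'
from h import *
s=manip.state();tp=s['tool_pos'];Rt=rot(s['tool_rot']);print('tcp',tp.round(4),'y ang',np.degrees(np.arctan2(Rt[1,1],Rt[0,1])).round(2))
import sys
for n in ('wrist','side','scene'):
    f=grab(n);P=cloud(f);ok=f['z_map']>0
    r={}
    for lab,c,zr,rad in [('grip',(.3587,.256),(.117,.132),.022),('hub',(.475,.121),(.034,.045),.032)]:
        m=ok&(np.hypot(P[...,0]-c[0],P[...,1]-c[1])<rad)&(P[...,2]>zr[0])&(P[...,2]<zr[1]);p=P[m]
        if len(p)<5: continue
        r[lab]=(p.min(0)+p.max(0))/2; print(n,lab,len(p),r[lab].round(4),(p.max(0)-p.min(0)).round(3),'zmed',np.median(p[:,2]).round(4))
    # bar
    a=np.array([.475,.1205]);d=np.array([-.653,.757]);w=P[...,:2]-a;t=w@d;l=w@np.array([-d[1],d[0]])
    m=ok&(t>.035)&(t<.15)&(np.abs(l)<.015)&(P[...,2]>.028)&(P[...,2]<.042)
    if m.sum()>20:
        k=np.polyfit(t[m],l[m],1);print(n,'bar line: lateral at t=.063 %.4f slope deg %.2f'%(np.polyval(k,.063),np.degrees(np.arctan(k[0]))),m.sum())
    cv2.imwrite(f'pics/{n}6.png',f['img'])
E
python3 m6.py
```

```text
time: 11.18
tool_pos: [0.3586, 0.2559, 0.0848]
tool_rot: [0.0, 0.293, 0.956, 0.0]
contact_force: [-2.0, 0.2, 4.8]
gripper_width: 0.313
grasp_force: 59.7
time: 11.8
tool_pos: [0.3584, 0.2557, 0.0842]
tool_rot: [0.0, 0.293, 0.956, -0.0]
contact_force: [0.0, 0.0, 0.0]
gripper_width: 0.706
grasp_force: 0.0
time: 12.55
tool_pos: [0.3595, 0.2563, 0.1861]
tool_rot: [0.001, 0.293, 0.956, 0.001]
contact_force: [0.3, -0.1, 0.8]
gripper_width: 0.706
grasp_force: 0.0
time: 13.42
tool_pos: [0.4239, 0.1752, 0.1934]
tool_rot: [-0.001, 0.416, 0.909, -0.0]
contact_force: [-0.0, -0.1, 0.6]
gripper_width: 0.701
grasp_force: 0.0
tcp [0.4239 0.1752 0.1934] y ang 40.85
wrist grip 1024 [0.3586 0.2557 0.1212] [0.027 0.027 0.008] zmed 0.1227
wrist hub 1281 [0.4752 0.1222 0.0366] [0.051 0.051 0.005] zmed 0.0367
wrist bar line: lateral at t=.063 -0.0008 slope deg 0.32 1578
side grip 75 [0.3578 0.2533 0.1209] [0.027 0.027 0.008] zmed 0.1206
side hub 190 [0.4739 0.119  0.0369] [0.048 0.051 0.006] zmed 0.0359
side bar line: lateral at t=.063 0.0017 slope deg 0.03 248
scene grip 55 [0.358  0.2529 0.1222] [0.028 0.026 0.01 ] zmed 0.1225
scene hub 170 [0.4753 0.1199 0.0388] [0.052 0.054 0.01 ] zmed 0.039
scene bar line: lateral at t=.063 0.0011 slope deg -0.26 125
```

```bash
python3 -m jog '[-0.11,0.035,0.2,0,0,0, -0.11,0.035,0.4,0,0,0, -0.11,0.035,0.6,0,0,0, -0.11,0.035,0.8,0,0,0, -0.11,0.035,1,0,0,0, -0.11,0.035,1,0,0,0]' 50; python3 -m jog '[0,0,0.2,0,0,0, 0,0,0.4,0,0,0, 0,0,0.6,0,0,0, 0,0,0.75,0,0,0, 0,0,0.84,0,0,0, 0,0,0.84,0,0,0]'; python3 m6.py | grep -E "tcp|wrist"
```

```text
time: 14.32
tool_pos: [0.4327, 0.169, 0.0926]
tool_rot: [-0.002, 0.415, 0.91, -0.001]
contact_force: [-0.8, -0.1, 0.5]
gripper_width: 0.588
grasp_force: 0.0
time: 15.08
tool_pos: [0.4341, 0.169, 0.01]
tool_rot: [-0.0, 0.416, 0.909, -0.0]
contact_force: [0.6, -0.1, -0.2]
gripper_width: 0.586
grasp_force: 0.0
tcp [0.4341 0.169  0.01  ] y ang 40.87
wrist hub 7 [0.4546 0.1435 0.0345] [0.007 0.005 0.001] zmed 0.0341
wrist bar line: lateral at t=.063 -0.0006 slope deg 0.26 8760
```

Centred on the bar, so I close and then lift 30 mm as a test.

```bash
python3 -m jog '[0,0,0,0,0,0, 0,0,0,0,0,0, 0,0,0,0,0,0, 0,0,0,0,0,0, 0,0,0,0,0,0, 0,0,0,0,0,0, 0,0,0,0,0,0, 0,0,0,0,0,0]' 0; python3 -m jog '[0,0,-0.05,0,0,0, 0,0,-0.1,0,0,0, 0,0,-0.15,0,0,0, 0,0,-0.2,0,0,0, 0,0,-0.3,0,0,0, 0,0,-0.3,0,0,0, 0,0,-0.3,0,0,0]'
cat > m7.py <<'E'
from h import *
s=manip.state();tp=s['tool_pos'];Rt=rot(s['tool_rot']);print('tcp',tp.round(4),'torque',s['ft_torque'].round(3))
for n in ('wrist','side'):
    f=grab(n);P=(cloud(f)-tp)@Rt;ok=f['z_map']>0
    # tool frame: x along bar to the spigot; z down. bar top plane
    m=ok&(np.abs(P[...,1])<.006)&(P[...,0]>-.03)&(P[...,0]<.1)&(np.abs(P[...,2]+.024)<.012)&(np.abs(P[...,0])>.014);p=P[m]
    if len(p)>20: k=np.polyfit(p[:,0],-p[:,2],1);print(n,'bar pitch deg (spigot up +)',np.degrees(np.arctan(k[0])).round(2),'xr',p[:,0].min().round(3),p[:,0].max().round(3),len(p))
    m=ok&(np.hypot(P[...,0]-.117,P[...,1])<.03)&(P[...,2]<-.1)&(P[...,2]>-.13);p=P[m]
    if len(p)>20: print(n,'grip top tool', ((p.min(0)+p.max(0))/2).round(4),(p.max(0)-p.min(0)).round(3),'zmed',np.median(p[:,2]).round(4))
    cv2.imwrite(f'pics/{n}7.png',f['img'])
E
python3 m7.py
```

```text
time: 16.23
tool_pos: [0.4345, 0.1687, 0.0109]
tool_rot: [0.0, 0.416, 0.909, -0.0]
contact_force: [-1.9, -2.8, 5.2]
gripper_width: 0.148
grasp_force: 60.1
time: 17.1
tool_pos: [0.4343, 0.1689, 0.0404]
tool_rot: [0.0, 0.416, 0.909, 0.0]
contact_force: [-0.5, -0.4, -6.9]
gripper_width: 0.151
grasp_force: 58.7
tcp [0.4343 0.1689 0.0404] torque [-0.038  0.011 -0.005]
wrist bar pitch deg (spigot up +) 0.1 xr -0.03 0.1 7453
side bar pitch deg (spigot up +) -0.19 xr -0.028 0.1 110
side grip top tool [ 0.1139 -0.002  -0.1062] [0.026 0.027 0.012] zmed -0.1086
```

The crank is level to about 0.2°, with no slip torque. I'll raise it and carry it to the clamp.

```bash
python3 -m jog '[0,0,-0.1,0,0,0, 0,0,-0.25,0,0,0, 0,0,-0.4,0,0,0, 0,0,-0.6,0,0,0, 0,0,-0.8,0,0,0, 0,0,-0.95,0,0,0, 0,0,-1,0,0,0, 0,0,-1,0,0,0]'; python3 -m jog '[-0.05,-0.04,-0.05,0,0,0, -0.15,-0.13,-0.1,0,0,0, -0.27,-0.24,-0.13,0,0,0, -0.4,-0.36,-0.13,0,0,0, -0.53,-0.47,-0.13,0,0,0, -0.66,-0.59,-0.13,0,0,0, -0.8,-0.71,-0.13,0,0,0, -0.94,-0.84,-0.13,0,0,0]';python3 -m jog '[-0.14,-0.12,0,0,0,0, -0.28,-0.25,0,0,0,0, -0.42,-0.37,0,0,0,0, -0.56,-0.5,0,0,0,0, -0.69,-0.61,0,0,0,0, -0.8,-0.71,0,0,0,0, -0.88,-0.79,0,0,0,0, -0.94,-0.84,0,0,0,0]' ; python3 -m jog '[-0.1,-0.09,0,0,0,0, -0.2,-0.18,0,0,0,0, -0.35,-0.31,0,0,0,0, -0.48,-0.42,0,0,0,0, -0.6,-0.53,0,0,0,0, -0.68,-0.6,0,0,0,0, -0.68,-0.6,0,0,0,0, -0.68,-0.6,0,0,0,0]'; python3 m7.py
cat > m8.py <<'E'
from h import *
s=manip.state();tp=s['tool_pos'];Rt=rot(s['tool_rot'])
hb=tp+Rt@np.array([-.063,0,0]);print('tcp',tp.round(4),'hub by tool',hb.round(4))
for n in ('side','scene'):
    f=grab(n);P=cloud(f);ok=f['z_map']>0
    z0=tp[2]-.0109+.038
    m=ok&(np.hypot(P[...,0]-hb[0],P[...,1]-hb[1])<.033)&(np.abs(P[...,2]-z0)<.005)
    p=P[m]
    if len(p): print(n,'hub top',len(p),((p.min(0)+p.max(0))/2).round(4),(p.max(0)-p.min(0)).round(3),np.median(p[:,2]).round(4))
    print('  proj hub under',np.round(proj(f,(hb[0],hb[1],tp[2]-.0109)),1),'proj tip',np.round(proj(f,(.4697,-.2235,.106)),1))
    cv2.imwrite(f'pics/{n}8.png',f['img'])
E
python3 m8.py
```

```text
time: 18.2
tool_pos: [0.4344, 0.1689, 0.1405]
tool_rot: [0.0, 0.416, 0.909, 0.0]
contact_force: [-1.1, 0.8, -7.5]
gripper_width: 0.149
grasp_force: 58.8
time: 19.2
tool_pos: [0.432, 0.0413, 0.1534]
tool_rot: [0.0, 0.416, 0.909, -0.0]
contact_force: [-0.7, 0.3, -6.7]
gripper_width: 0.148
grasp_force: 58.9
time: 20.2
tool_pos: [0.4301, -0.0839, 0.1533]
tool_rot: [-0.0, 0.416, 0.909, 0.0]
contact_force: [0.0, 0.6, -7.8]
gripper_width: 0.148
grasp_force: 58.9
time: 21.2
tool_pos: [0.4293, -0.1735, 0.1532]
tool_rot: [-0.0, 0.416, 0.909, 0.0]
contact_force: [0.9, 0.1, -7.0]
gripper_width: 0.147
grasp_force: 59.0
tcp [ 0.4293 -0.1735  0.1532] torque [ 0.003 -0.025 -0.008]
wrist bar pitch deg (spigot up +) 0.08 xr -0.03 0.1 7452
side bar pitch deg (spigot up +) 0.08 xr -0.03 0.1 330
side grip top tool [ 0.1148 -0.0019 -0.1065] [0.027 0.024 0.013] zmed -0.1088
tcp [ 0.4294 -0.1733  0.1532] hub by tool [ 0.4706 -0.2209  0.1532]
side hub top 599 [ 0.4703 -0.2217  0.1784] [0.051 0.052 0.006] 0.1778
  proj hub under [336.1 322.9] proj tip [333.7 333.8]
scene hub top 356 [ 0.4711 -0.2196  0.1802] [0.051 0.053 0.01 ] 0.181
  proj hub under [199.2 264.9] proj tip [200.4 275.9]
```

```bash
python3 -m jog '[-0.01,-0.01,0,0,0,0, -0.02,-0.02,0,0,0,0, -0.02,-0.02,0,0,0,0, -0.02,-0.02,0,0,0,0]'; python3 m8.py
python3 - <<'E'
import cv2,numpy as np
c=lambda i,x,y,w,s:cv2.resize(cv2.imread(i)[y:y+w,x:x+w],(s,s),interpolation=cv2.INTER_CUBIC)
top=np.hstack([c('pics/scene0.png',175,240,50,300),c('pics/side0.png',310,310,50,300)])
bot=np.hstack([c('pics/scene8.png',150,190,100,300),c('pics/side8.png',250,230,125,300)])
cv2.imwrite('pics/crop8.png',np.vstack([top,bot]))
E
```

```text
time: 21.9
tool_pos: [0.4292, -0.1767, 0.1533]
tool_rot: [-0.0, 0.416, 0.909, 0.0]
contact_force: [0.1, 0.5, -7.4]
gripper_width: 0.153
grasp_force: 59.0
tcp [ 0.4292 -0.1767  0.1533] hub by tool [ 0.4704 -0.2243  0.1533]
side hub top 590 [ 0.4703 -0.225   0.1782] [0.051 0.052 0.006] 0.178
  proj hub under [336.6 324.7] proj tip [333.7 333.8]
scene hub top 356 [ 0.4702 -0.2231  0.1797] [0.052 0.054 0.009] 0.1811
  proj hub under [198.  265.8] proj tip [200.4 275.9]
```

View pics/crop8.png

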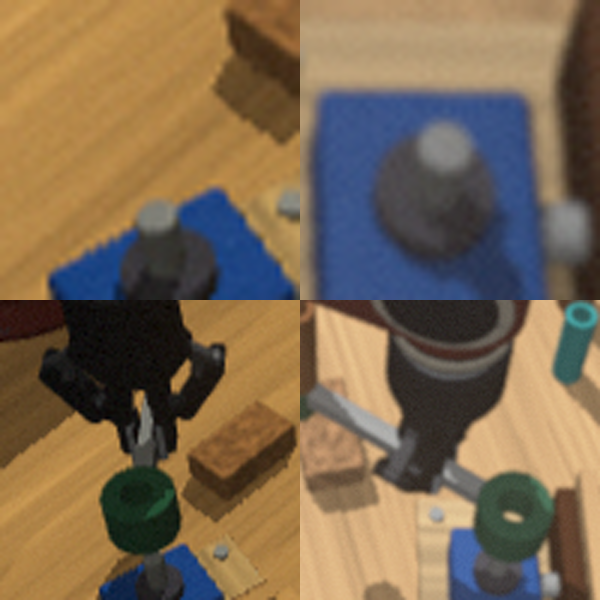

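The crop gives the spindle tip at scene (201,276) and side (334,334), so about (0.470, -0.2235). The hub is within 1 mm of that and about 36 mm clear. Last check: is the grip still home?

Run:
```python
from h import *
s=manip.state();tp=s['tool_pos'];Rt=rot(s['tool_rot']);out=[]
for n in('side','scene'):
    f=grab(n);P=(cloud(f)-tp)@Rt;m=(f['z_map']>0)&(np.hypot(P[...,0]-.117,P[...,1])<.022)&(P[...,2]<-.05)&(P[...,2]>-.15)
    if m.sum(): print(n,'grip top over crank underside (expect .124)',(-np.percentile(P[m][:,2],3)+.0109).round(4))
    u,v=map(int,proj(f,tp+Rt@np.array([.117,0,-.05])));u=np.clip(u,50,510);v=np.clip(v,50,370)
    out.append(cv2.resize(f['img'][v-50:v+50,u-50:u+50],(400,400),interpolation=cv2.INTER_CUBIC))
cv2.imwrite('pics/crop9.png',np.hstack(out)); print(s['joint_vel'].round(4),s['time'])
```

```text
side grip top over crank underside (expect .124) 0.1222
[ 0.0004  0.0013  0.0015  0.0004 -0.0008 -0.0018] 22.0
```

View pics/crop9.png

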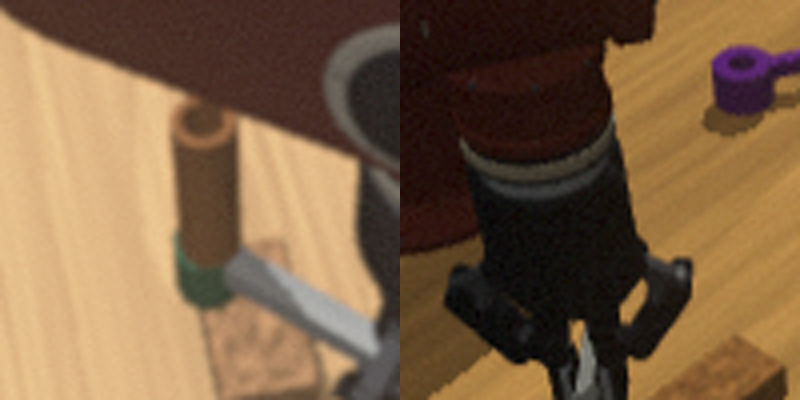

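The grip sits flush on the green boss, with no gap at side-crop (205,262). The crank is level and steady, so I hand in.

```bash
python3 -m jog '[0,0,0,0,0,0, 0,0,0,0,0,0, 0,0,0,0,0,0, 0,0,0,0,0,0]' && python3 -c "
from plant import manip; print(manip.job_done())"
```

```text
time: 22.6
tool_pos: [0.4292, -0.1767, 0.1533]
tool_rot: [0.0, 0.416, 0.909, 0.0]
contact_force: [-0.4, 1.0, -7.2]
gripper_width: 0.146
grasp_force: 59.0
the job is handed in; nothing more can be done
None
```

I handed the job in at 22.6 s: the grip is fully home on the spigot, and the crank is held level by its balance point, with the hub within about 1 mm of the spindle axis and about 36 mm above its tip; the jar, sanding block and screwdriver were not touched.

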